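Put the mixed-up sample jars back in their colour-coded holders

ROBOT

A 6-joint arm with a two-finger parallel gripper is mounted at the origin on the work surface. World frame = base frame: x ahead of the robot, y to its left, z up, the work surface at z = 0. Lengths are in mm, angles in degrees, forces in N, time in s.
With the tool pointing down it reaches from about 300 to 850 mm from the base axis. Payload 4.2 kg.
Tool frame: the origin (TCP) lies at the very end of the fingers, on their centre line; the grasp point (between the pads) lies 19 mm behind it; z points along the fingers, y is the line along which they close (so a half turn about z gives the same grasp; the last joint's range is limited). The gripper opens to 91 mm and grips with 3 to 60 N. Pads are 32 mm wide; open, the fingers measure 118 mm over their backs; the gripper's body (76 mm by 178 mm) begins 60 mm behind the grasp point.
Start: joints at [-67.208, 18.312, 89.639, -0, 72.044, -1.146], TCP at [233.312, -525.556, 213.976] pointing down, gripper open.
Joint ranges: [-177.97, 177.97], [-48.28, 115.42], [12.27, 149.76], [-77.06, 257.06], [2.81, 150.46], [-146.56, 146.56]. Speed limits (degrees/s): [147.25, 147.25, 180, 180, 180, 180].

INTERFACE

Orientations are given as [roll, pitch, yaw] about the fixed x, y, z axes, in that order (R = Rz(yaw) Ry(pitch) Rx(roll)).
In Python, from workcell import env, eyes gives the robot as it stands.
- The arm moves only by the tool send_rows, never from a script. Its argument "targets" is text: rows parted by semicolons, each of 7 numbers parted by spaces: the shift along the tool's x, y, z in m, then the turn, a rotation vector about the tool's x, y, z in degrees, then the opening in per cent of the stroke, from 0 (shut) to 100 (fully open). A call has 1 to 12 rows; each row is the pose to reach, as a shift and turn from the pose commanded when the call began, along the tool's axes at that moment; what a row does not reach only later rows make up. A row lasts 1/12 s, in which the tool goes at most 41.7 mm and 7.16 degrees, less where a joint would pass 70% of its speed; a pose out of reach is approached as far as the arm can. A call with a gripper value outside its range is refused whole. The fingers move at their own pace and stop on an object; "grip_force" is the grip in N (left out, the last holds). Time passes only in rows, so rows that repeat a pose let the fingers close. It gives the time, the measured TCP pose, the force, the opening and the grip force at its end, in the units of the state.
- env.state(): the state, without advancing time (a new reading comes with each control period).
- eyes.grab_frame(name): name is "side" or "top" or "wrist"; returns a dict with "image" (384x512x3 uint8, blue, green, red), "fovy" (degrees; the focal length in pixels is half the picture's height over the tangent of half this angle, whatever the lens; pixels are square), "cx", "cy" (the principal point, pixels), "eye" and "attitude" of the camera in the world. Camera axes: x right, y up, looking along -z (the intrinsics and any distortion apply to the point x, -y, -z); pixel columns grow to the right and rows downward; lengths in mm; the calibration is good to about 2 mm. The wrist camera is an equidistant fisheye: a pixel r from the principal point sees the ray r / f radians off the axis. A picture is of the moment at which its call begins. There is no depth.
- env.job_done(): hands the job in; it is judged then, once.
The state is a dict: "time_s": time; "qpos": joint angles; "qvel": joint speeds; "effort": joint torques, N m; "ee_pos": TCP position; "ee_rot": TCP orientation; "force": force on the tool from outside, world axes, zero at the start; "torque": the same for the moment, N m; "gripper_width": finger opening in mm; "gripper_force": force on a finger pad.
Only numpy, scipy, OpenCV 4.12 (cv2) and the standard library are available. Lean on these libraries where they do the work, as an engineer would, in place of code of your own. Each camera call takes 0.05 s, during which the arm holds its last target. There are 200 camera calls.

TASK

The sample jars beside the microscope got mixed up: rearrange them so that each stands upright in the holder of its cap's colour and the white holder is left empty. Use whichever holder is free as a stopover, but never rest a jar on the bench; keep the jars upright, set them down without dropping them, and do not disturb the amber flask.

Things in the scene. Friction and masses are not known exactly. Their poses are not given: they have to be found in the camera images.
- jar_red: Upright sealed sample jar, plain cylinder 42 mm across and 82 mm tall, about 110 g: clear body with brown sample, and a red cap (42 mm across, the top 22 mm). Origin at the centre of its underside, z up along its axis.
- jar_blue: Upright sealed sample jar, plain cylinder 42 mm across and 82 mm tall, about 110 g: clear body with brown sample, and a blue cap (42 mm across, the top 22 mm). Origin at the centre of its underside, z up along its axis.
- jar_yellow: Upright sealed sample jar, plain cylinder 42 mm across and 82 mm tall, about 110 g: clear body with brown sample, and a yellow cap (42 mm across, the top 22 mm). Origin at the centre of its underside, z up along its axis.
- jar_green: Upright sealed sample jar, plain cylinder 42 mm across and 82 mm tall, about 110 g: clear body with brown sample, and a green cap (42 mm across, the top 22 mm). Origin at the centre of its underside, z up along its axis.
- holder_red: Round shallow red plastic holder fixed to the bench, home of the red-capped jar: 78 mm outside, 66 mm across inside, floor 6 mm above the bench, low rim up to 11 mm above the bench. It takes one jar. Origin at its centre on the bench, z up.
- holder_blue: Round shallow blue plastic holder fixed to the bench, home of the blue-capped jar: 78 mm outside, 66 mm across inside, floor 6 mm above the bench, low rim up to 11 mm above the bench. It takes one jar. Origin at its centre on the bench, z up.
- holder_yellow: Round shallow yellow plastic holder fixed to the bench, home of the yellow-capped jar: 78 mm outside, 66 mm across inside, floor 6 mm above the bench, low rim up to 11 mm above the bench. It takes one jar. Origin at its centre on the bench, z up.
- holder_green: Round shallow green plastic holder fixed to the bench, home of the green-capped jar: 78 mm outside, 66 mm across inside, floor 6 mm above the bench, low rim up to 11 mm above the bench. It takes one jar. Origin at its centre on the bench, z up.
- holder_white: Round shallow white plastic holder fixed to the bench, the stopover holder, nobody's home; the green-capped jar stands in it at the start: 78 mm outside, 66 mm across inside, floor 6 mm above the bench, low rim up to 11 mm above the bench. It takes one jar. Origin at its centre on the bench, z up.
- flask: Bystander: small amber conical flask with a black stopper, 68 mm across at the foot, 106 mm tall, loose on the far side of the holders. Origin at the centre of its underside.
Mind the look-alikes: they are no part of the job. Of the things that look like the holder_green, take the one that is nearest to the robot's base at the start.

How it is judged (in metres and radians):
At the end, for the whole second after the job is handed in: Each of the four jars stands upright (within 0.1 rad) on the floor of the holder of its cap's colour (underside 3 to 9 mm above the bench), its centre within 15 mm of the holder's, released and at rest; so the white holder is empty (horizontal distance between jar_red and holder_red below 0.015 m and height (world z) of jar_red between 0.003 and 0.009 m and angle between each of jar_red, jar_blue, jar_yellow, jar_green's own z axis and vertical below 0.1 rad and linear speed of each of jar_red, jar_blue, jar_yellow, jar_green below 0.02 m/s and angular speed of each of jar_red, jar_blue, jar_yellow, jar_green below 0.3 rad/s and horizontal distance between jar_blue and holder_blue below 0.015 m and height (world z) of jar_blue between 0.003 and 0.009 m and horizontal distance between jar_yellow and holder_yellow below 0.015 m and height (world z) of jar_yellow between 0.003 and 0.009 m and horizontal distance between jar_green and holder_green below 0.015 m and height (world z) of jar_green between 0.003 and 0.009 m); the robot touches nothing.
It fails at once if a jar is set down on the bench or falls to it (underside below 3 mm) (height (world z) of any of jar_red, jar_blue, jar_yellow, jar_green below 0.003 m).
It fails at once if a jar is dropped from more than about 25 mm or thrown (faster than 0.7 m/s while not held) ((linear speed of jar_red above 0.7 m/s and contact force between the fingers and jar_red below 0.05 N) or (linear speed of jar_blue above 0.7 m/s and contact force between the fingers and jar_blue below 0.05 N) or (linear speed of jar_yellow above 0.7 m/s and contact force between the fingers and jar_yellow below 0.05 N) or (linear speed of jar_green above 0.7 m/s and contact force between the fingers and jar_green below 0.05 N)).
It fails at once if a jar is tipped more than 0.5 rad (angle between any of jar_red, jar_blue, jar_yellow, jar_green's own z axis and vertical above 0.5 rad).
It fails at once if the flask is shifted by more than 20 mm or tipped (distance of flask from where it was at the start of the episode above 0.02 m or angle between flask's own z axis and vertical above 0.3 rad).
It also fails if it takes over 112 s, if anything falls off the work surface, if the arm or the gripper's body presses on something with over 40 N, if the wrist force passes 120 N, or if a joint passes its speed limit or range.

## Working session

There is one attempt and no reset: what is moved stays moved. The work goes in short steps, Python scripts to look and compute and a tool call to move; the robot and the scene stay as the last step left them, time stands still between calls to the robot, and variables do not carry over. Pictures are saved under pics/ and viewed, at most 14 in all, crops included, and the job is handed in when it is done.

Besides the shell and the picture viewer there is one more tool, called after "Call:" as a command line: name --argument value ..., lists and objects as JSON in quotes. send_rows: Moves the arm, as the interface text tells. Its arguments: {"type":"object","properties":{"targets":{"type":"string"},"grip_force":{"type":"number"}},"required":["targets"]}

```bash
ls; mkdir -p pics
python3 - <<'E'
from workcell import env, eyes
import cv2,json
for n in ("top","side"):
    f=eyes.grab_frame(n); cv2.imwrite(f"pics/{n}0.png",f["image"])
    print(n,{k:v for k,v in f.items() if k!="image"})
print(env.state())
E
```

```text
pics
top {'fovy': 52.69499716188373, 'cx': 255.11630990309476, 'cy': 189.550195669475, 'eye': array([430.47294675, -28.30552415, 964.60362363]), 'attitude': array([ 12.62668762,   0.21709884, -95.00605458])}
side {'fovy': 49.35358862754922, 'cx': 259.9468197437982, 'cy': 187.92802516030127, 'eye': array([219.30417465, 448.38439839, 715.34196999]), 'attitude': array([  42.99993145,    0.71975434, -140.38066256])}
{'time_s': 0.1, 'qpos': array([-6.72081128e+01,  1.83488660e+01,  8.97003988e+01, -4.90728109e-06,
        7.20420550e+01, -1.14697215e+00]), 'qvel': array([-0.00031932, -0.10007924, -0.12172162,  0.04924446,  0.08451274,
       -0.0133808 ]), 'effort': array([-3.59355579e-05, -4.13333774e+01, -2.32508916e+01,  7.28027313e-02,
        4.21166746e-02, -5.83503993e-05]), 'ee_pos': array([ 233.13021204, -525.12859818,  213.18877819]), 'ee_rot': array([-1.79908698e+02, -1.82329258e-03,  2.39388594e+01]), 'force': array([-0.51117375,  0.49195092,  0.28596381]), 'torque': array([ 0.01429331,  0.04277728, -0.00179629]), 'gripper_force': 0.0, 'gripper_width': 91.57601660708161}
```

View pics/top0.png

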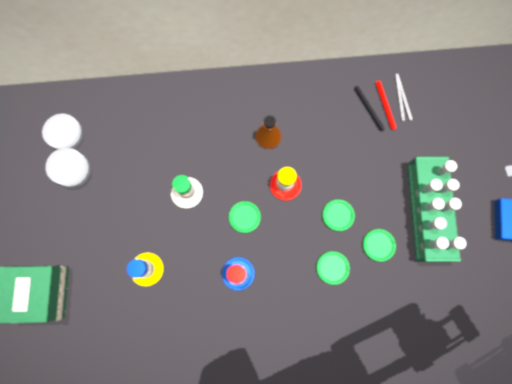

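View pics/side0.png

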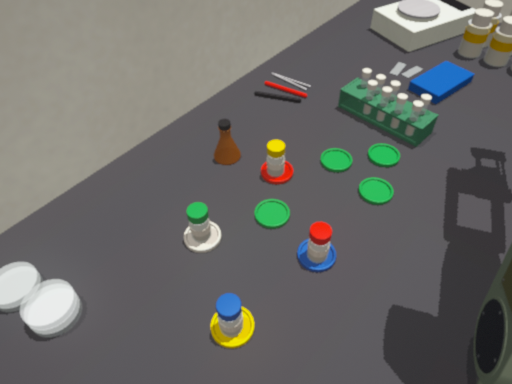

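```bash
cat > h.py <<'E'
from workcell import env, eyes
import cv2, numpy as np
from scipy.spatial.transform import Rotation as Ro
from scipy.optimize import least_squares
def R(rpy): return Ro.from_euler("xyz",rpy,degrees=True)
def to_plane(f,uv,z):
    uv=np.asarray(uv,float).reshape(-1,2); h=f["image"].shape[0]
    F=h/2/np.tan(np.radians(f["fovy"]/2))
    d=np.c_[(uv[:,0]-f["cx"])/F,-(uv[:,1]-f["cy"])/F,-np.ones(len(uv))]
    if f.get("fish"):
        r=np.hypot(d[:,0],d[:,1]); s=np.sinc(r/np.pi)
        d=np.c_[d[:,0]*s,d[:,1]*s,-np.cos(r)]
    d=R(f["attitude"]).apply(d); e=np.asarray(f["eye"])
    return (e+d*((z-e[2])/d[:,2])[:,None])[:,:2]
HUE={"red":[(0,6),(172,180)],"yellow":[(22,35)],"green":[(50,85)],"blue":[(98,125)]}
def blobs(f,col,amin=60):
    hsv=cv2.cvtColor(f["image"],cv2.COLOR_BGR2HSV)
    m=0
    for a,b in HUE[col]: m=m|cv2.inRange(hsv,(a,140,70),(b,255,255))
    c,_=cv2.findContours(m,cv2.RETR_EXTERNAL,cv2.CHAIN_APPROX_NONE)
    return [x[:,0] for x in c if cv2.contourArea(x)>amin]
def circ(f,uv,z):
    p=to_plane(f,uv,z).astype(np.float32); (c,r)=cv2.minEnclosingCircle(p); return np.round(c,1),round(r,1)
def grab(n):
    f=eyes.grab_frame(n); f["fish"]=n=="wrist"; return f
E
python3 - <<'E'
from h import *
for n in("top","side"):
    f=grab(n)
    for c in HUE:
        for b in blobs(f,c):
            print(n,c,b.mean(0).round(),len(b),"z10",*circ(f,b,10),"z88",*circ(f,b,88))
    for nm,uv in {"top":[("white",(187,193)),("flasktop",(270,122)),("flaskfoot",(269,138))],"side":[("white",(202,236)),("flaskfoot",(226,155))]}[n]: print(nm,to_plane(f,uv,10),to_plane(f,uv,106))
E
```

```text
top red [235. 274.] 46 z10 [441.6  22.5] 20.5 z88 [440.7  18.3] 18.8
top red [285. 187.] 107 z10 [ 650.4 -120.3] 40.3 z88 [ 632.4 -112.8] 37.0
top red [385. 105.] 102 z10 [ 844.4 -408.9] 71.8 z88 [ 810.6 -377.8] 66.0
top yellow [149. 269.] 118 z10 [471.4 235.1] 40.5 z88 [468.  213.6] 37.2
top yellow [287. 176.] 52 z10 [ 672.9 -126.7] 24.6 z88 [ 653.  -118.7] 22.6
top green [332. 268.] 90 z10 [ 435.7 -212.4] 38.6 z88 [ 435.3 -197.4] 35.5
top green [379. 245.] 88 z10 [ 479.5 -331.9] 38.9 z88 [ 475.5 -307.1] 35.7
top green [244. 217.] 85 z10 [577.6 -10.4] 38.7 z88 [565.6 -11.9] 35.5
top green [338. 215.] 87 z10 [ 561.6 -242.8] 38.9 z88 [ 550.9 -225.2] 35.8
top green [181. 184.] 47 z10 [675.6 141.8] 23.1 z88 [655.6 127.9] 21.2
top blue [136. 268.] 53 z10 [475.3 259.6] 23.7 z88 [471.6 236.1] 21.8
top blue [238. 273.] 91 z10 [441.9  16.5] 39.1 z88 [440.9  12.8] 35.9
top blue [503. 219.] 109 z10 [ 517.  -649.9] 54.9 z88 [ 509.9 -599.1] 50.4
white [[650.06971376 128.4107446 ]] [[627.98589896 112.65052598]]
flasktop [[821.43510177 -98.14850439]] [[782.11787528 -91.12472411]]
flaskfoot [[777.4
[... 603 characters left out ...]
8 z10 [705.8  88.2] 29.5 z88 [652. 128.] 26.2
side green [272. 213.] 90 z10 [579.1 -11.2] 40.5 z88 [539.3  39.6] 36.0
side green [376. 190.] 86 z10 [ 437.  -213.1] 41.6 z88 [ 412.9 -139.9] 37.0
side green [336. 159.] 77 z10 [ 563.  -243.4] 41.9 z88 [ 525.  -166.9] 37.2
side green [383. 155.] 79 z10 [ 479.5 -333.1] 42.3 z88 [ 450.7 -246.6] 37.6
side blue [228. 306.] 71 z10 [502.5 210.5] 26.4 z88 [471.2 236.8] 23.5
side blue [316. 257.] 131 z10 [442.7  16.2] 39.8 z88 [418.  64.] 35.4
side blue [440.  81.] 146 z10 [ 502.5 -734.5] 123.0 z88 [ 471.1 -603.7] 109.4
white [[652.18984672 129.21133412]] [[593.27229143 172.65212663]]
flaskfoot [[783.10015214 -85.93967298]] [[706.3651553  -13.21592616]]
```

Run:
```python
from h import *
f=grab("top"); im=f["image"]
cv2.imwrite("pics/crop1.png",cv2.resize(im[150:300,120:420],None,fx=2.6,fy=2.6,interpolation=cv2.INTER_CUBIC))
P=[("start",233.3,-525.6),("jarG",653,128),("holdG",436,-213),("jarR",440,19),("white",651,129),("jarB",471,237),("holdB",442,16.5),("jarY",651,-117),("holdY",472,235),("jarR@white",651,129),("holdR",650,-120.5)]
y=np.radians(23.938);c,s=np.cos(y),np.sin(y)
for a,b in zip(P,P[1:]):
    dx,dy=b[1]-a[1],b[2]-a[2]; print(a[0],b[0],round(dx*c+dy*s,1),round(dx*s-dy*c,1),round(np.hypot(dx,dy)))
```

```text
start jarG 648.8 -427.1 777
jarG holdG -336.7 223.6 404
holdG jarR 97.8 -210.4 232
jarR white 237.5 -14.9 238
white jarB -120.7 -171.7 210
jarB holdB -116.0 189.8 222
holdB jarY 136.9 206.8 248
jarY holdY -20.8 -394.4 395
holdY jarR@white 120.6 169.5 208
jarR@white holdR -102.1 227.6 250
```

View pics/crop1.png

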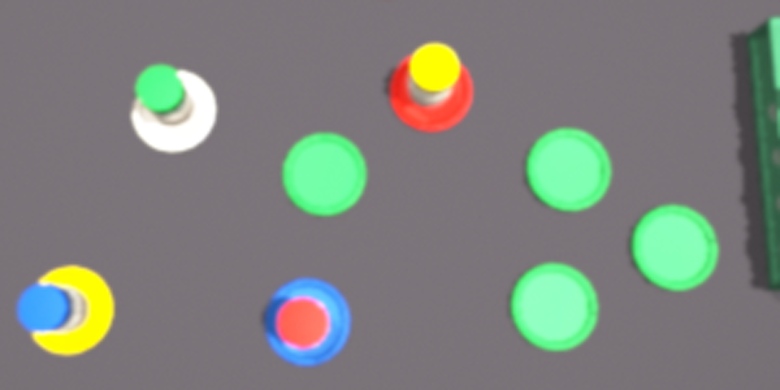

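Four green rings could be taken for holder_green (top-view pixels): (244,217) is 577 mm from the base, (338,215) 612 mm, (379,245) 583 mm and (332,268) 485 mm. I choose (332,268), the nearest to the base. The crop shows it empty at crop pixel (555,307), with the jars standing as described.

Call:
send_rows --targets "0.015 -0.01 0 0 0 0 100;0.045 -0.03 0 0 0 0 100;0.08 -0.053 0 0 0 0 100;0.115 -0.076 0 0 0 0 100;0.15 -0.1 0 0 0 0 100;0.185 -0.122 0 0 0 0 100;0.22 -0.145 0 0 0 0 100;0.255 -0.168 0 0 0 0 100;0.29 -0.19 0 0 0 0 100;0.32 -0.21 0 0 0 0 100;0.345 -0.227 0 0 0 0 100;0.36 -0.237 0 0 0 0 100" --grip_force 25

```text
time_s: 1.25
ee_pos: [467.5, -160.0, 214.0]
ee_rot: [-180.0, -0.0, 24.1]
force: [-0.3, 0.2, 0.4]
gripper_width: 91.2
gripper_force: 0.0
```

Call:
send_rows --targets "0.015 -0.01 0 0 0 0 100;0.045 -0.03 0 0 0 0 100;0.08 -0.053 0 0 0 0 100;0.115 -0.076 0 0 0 0 100;0.15 -0.1 0 0 0 0 100;0.185 -0.122 0.01 0 0 0 100;0.22 -0.145 0.02 0 0 0 100;0.25 -0.165 0.03 0 0 0 100;0.27 -0.178 0.045 0 0 0 100;0.285 -0.188 0.06 0 0 0 100;0.289 -0.19 0.07 0 0 0 100;0.289 -0.19 0.074 0 0 0 100"

```text
time_s: 2.25
ee_pos: [652.4, 128.7, 137.4]
ee_rot: [-180.0, 0.2, 24.0]
force: [-0.7, 0.4, -0.8]
gripper_width: 91.3
gripper_force: 0.0
```

Run:
```python
from h import *
f=grab("wrist"); cv2.imwrite("pics/w1.png",f["image"]); print({k:v for k,v in f.items() if k!="image"}); print(env.state()["ee_pos"])
for b in blobs(f,"green"): print(b.mean(0).round(),len(b),circ(f,b,88))
```

```text
{'fovy': 65.70646984690485, 'cx': 258.5221568170253, 'cy': 192.31572646259323, 'eye': array([730.43478913, 162.60654548, 306.52683964]), 'attitude': array([-1.72348129e+01,  3.00440254e-02, -6.59772645e+01]), 'fish': True}
[651.93244152 127.53495881 137.64507465]
[329. 299.] 74 (array([599.1,  33.4]), 18.0)
[323. 265.] 46 (array([630.3,  57.3]), 8.9)
[261. 202.] 280 (array([659.8, 126.8]), 20.7)
```

View pics/w1.png

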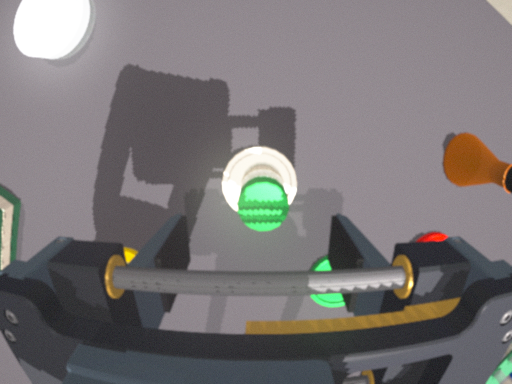

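The wrist view shows the green cap at (263,204), centred between the open fingers over the white holder. I go down and grip.

Call:
send_rows --targets "0.002 0 0.02 0 0 0 100;0.002 0 0.045 0 0 0 100;0.002 0 0.07 0 0 0 100;0.002 0 0.083 0 0 0 100;0.002 0 0.086 0 0 0 100;0.002 0 0.086 0 0 0 30;0.002 0 0.086 0 0 0 30;0.002 0 0.086 0 0 0 30;0.002 0 0.086 0 0 0 30;0.002 0 0.086 0 0 0 30;0.002 0 0.086 0 0 0 30;0.002 0 0.086 0 0 0 30"

```text
time_s: 3.3
ee_pos: [655.2, 128.9, 54.3]
ee_rot: [180.0, -0.0, 23.9]
force: [-0.1, -0.5, 0.6]
gripper_width: 47.5
gripper_force: 0.0
```

Call:
send_rows --targets "0 0 0 0 0 0 25;0 0 0 0 0 0 25;0 0 0 0 0 0 25;0 0 0 0 0 0 25;0 0 0 0 0 0 25"

```text
time_s: 3.72
ee_pos: [655.2, 128.9, 54.1]
ee_rot: [180.0, -0.0, 23.9]
force: [0.1, -0.6, 1.5]
gripper_width: 41.5
gripper_force: 25.0
```

Call:
send_rows --targets "0 0 -0.008 0 0 0 25;0 0 -0.025 0 0 0 25;0 0 -0.045 0 0 0 25;0 0 -0.065 0 0 0 25;0 0 -0.08 0 0 0 25;-0.01 0.007 -0.085 0 0 0 25;-0.03 0.02 -0.085 0 0 0 25;-0.055 0.036 -0.085 0 0 0 25;-0.08 0.053 -0.085 0 0 0 25;-0.105 0.069 -0.085 0 0 0 25;-0.13 0.086 -0.085 0 0 0 25;-0.15 0.099 -0.085 0 0 0 25"

```text
time_s: 4.72
ee_pos: [555.4, -24.6, 138.3]
ee_rot: [-180.0, 0.2, 23.9]
force: [0.9, -0.2, -0.3]
gripper_width: 41.5
gripper_force: 25.0
```

Call:
send_rows --targets "-0.02 0.013 0 0 0 0 25;-0.045 0.03 0 0 0 0 25;-0.07 0.046 0 0 0 0 25;-0.095 0.063 0 0 0 0 25;-0.12 0.08 0 0 0 0 25;-0.145 0.096 0 0 0 0 25;-0.165 0.109 0 0 0 0 25;-0.18 0.119 0.005 0 0 0 25;-0.187 0.123 0.02 0 0 0 25;-0.189 0.1245 0.035 0 0 0 25;-0.189 0.1245 0.05 0 0 0 25;-0.189 0.1245 0.06 0 0 0 25"

```text
time_s: 5.72
ee_pos: [433.6, -212.9, 77.4]
ee_rot: [-179.9, 0.1, 23.9]
force: [0.2, -0.1, -1.1]
gripper_width: 41.8
gripper_force: 25.0
```

Call:
send_rows --targets "0.001 0 0.006 0 0 0 25;0.001 0 0.012 0 0 0 25;0.001 0 0.017 0 0 0 25;0.001 0 0.021 0 0 0 25;0.001 0 0.023 0 0 0 25;0.001 0 0.0245 0 0 0 25;0.001 0 0.0245 0 0 0 25"

```text
time_s: 6.3
ee_pos: [436.9, -212.5, 54.4]
ee_rot: [180.0, 0.0, 23.9]
force: [0.3, -0.6, -0.2]
gripper_width: 41.8
gripper_force: 25.0
```

Call:
send_rows --targets "0 0 0 0 0 0 50;0 0 0 0 0 0 70;0 0 0 0 0 0 90;0 0 0 0 0 0 100;0 0 0 0 0 0 100;0 0 0 0 0 0 100;0 0 -0.01 0 0 0 100;0 0 -0.035 0 0 0 100;0 0 -0.07 0 0 0 100;0 0 -0.085 0 0 0 100;0 0 -0.085 0 0 0 100"

```text
time_s: 7.22
ee_pos: [439.2, -213.8, 143.3]
ee_rot: [179.6, -0.3, 23.9]
force: [-0.0, -1.4, 0.3]
gripper_width: 90.9
gripper_force: 0.0
```

Call:
send_rows --targets "0.01 -0.021 0 0 0 0 100;0.025 -0.053 0 0 0 0 100;0.04 -0.086 0 0 0 0 100;0.055 -0.118 0 0 0 0 100;0.07 -0.15 0 0 0 0 100;0.085 -0.183 0 0 0 0 100;0.095 -0.203 0 0 0 0 100;0.098 -0.21 0 0 0 0 100;0.098 -0.21 0 0 0 0 100;0.098 -0.21 0 0 0 0 100"

```text
time_s: 8.05
ee_pos: [440.8, 18.7, 138.9]
ee_rot: [180.0, 0.1, 24.0]
force: [0.4, -0.8, 0.6]
gripper_width: 91.2
gripper_force: 0.0
```

Run:
```python
from h import *
print(env.state()["ee_pos"])
for n in("top","side"):
    f=grab(n); cv2.imwrite(f"pics/{n}2.png",f["image"])
    for b in blobs(f,"green"): print(n,b.mean(0).round(),len(b),"z10",*circ(f,b,10),"z88",*circ(f,b,88))
f=grab("wrist")
for b in blobs(f,"red"): print(b.mean(0).round(),len(b),circ(f,b,88))
```

```text
[440.84635124  18.74325071 138.89392933]
top [333. 268.] 90 z10 [ 435.4 -212.7] 38.8 z88 [ 435.  -197.6] 35.6
top [379. 245.] 89 z10 [ 479.3 -332. ] 39.0 z88 [ 475.3 -307.2] 35.8
top [244. 217.] 85 z10 [577.6 -10.4] 38.7 z88 [565.6 -11.9] 35.5
top [338. 215.] 86 z10 [ 561.6 -242.8] 38.9 z88 [ 550.9 -225.2] 35.8
side [272. 213.] 89 z10 [578.7 -11.2] 40.7 z88 [538.9  39.6] 36.2
side [375. 193.] 105 z10 [ 435.4 -212.5] 40.6 z88 [ 411.5 -139.4] 36.1
side [383. 159.] 93 z10 [ 472.5 -315.5] 61.1 z88 [ 444.5 -231. ] 54.4
[261. 209.] 148 (array([444.5,  16.7]), 22.8)
[439.  71.] 214 (array([615.9, -74.8]), 30.4)
```

View pics/side2.png

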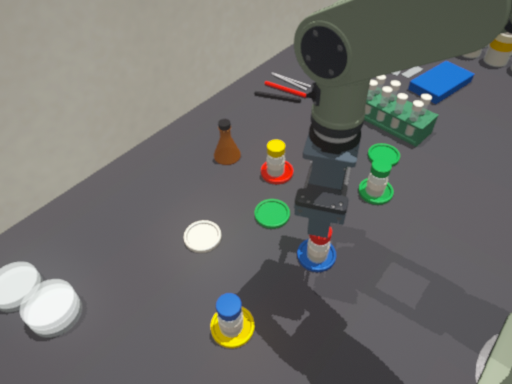

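The green jar stands upright in the near green holder at about (378,183), the white holder at (203,236) is empty, and the fingers are over the red jar at (319,240). Next is red to white.

Call:
send_rows --targets "0 0 0.02 0 0 0 100;0 0 0.045 0 0 0 100;0 0 0.07 0 0 0 90;0 0 0.083 0 0 0 80;0 0 0.086 0 0 0 60;0 0 0.086 0 0 0 40;0 0 0.086 0 0 0 25;0 0 0.086 0 0 0 25;0 0 0.086 0 0 0 25;0 0 0.086 0 0 0 25;0 0 0.086 0 0 0 25;0 0 0.086 0 0 0 25"

```text
time_s: 9.2
ee_pos: [442.0, 19.0, 54.3]
ee_rot: [179.9, -0.1, 24.0]
force: [1.0, -1.3, 6.1]
gripper_width: 41.6
gripper_force: 25.0
```

Call:
send_rows --targets "0 0 0 0 0 0 25;0 0 0 0 0 0 25;0 0 0 0 0 0 25;0 0 0 0 0 0 25"

```text
time_s: 9.53
ee_pos: [442.0, 19.1, 54.2]
ee_rot: [179.9, -0.1, 24.0]
force: [0.4, -1.8, 6.0]
gripper_width: 41.5
gripper_force: 25.0
```

Call:
send_rows --targets "0 0 -0.008 0 0 0 25;0 0 -0.025 0 0 0 25;0 0 -0.045 0 0 0 25;0 0 -0.065 0 0 0 25;0 0 -0.08 0 0 0 25;0.01 -0.001 -0.085 0 0 0 25;0.03 -0.002 -0.085 0 0 0 25;0.055 -0.004 -0.085 0 0 0 25;0.085 -0.006 -0.085 0 0 0 25;0.115 -0.008 -0.085 0 0 0 25;0.145 -0.01 -0.085 0 0 0 25;0.175 -0.012 -0.085 0 0 0 25"

```text
time_s: 10.53
ee_pos: [596.7, 102.0, 138.4]
ee_rot: [-180.0, 0.1, 23.9]
force: [0.0, 0.6, -0.6]
gripper_width: 41.5
gripper_force: 25.0
```

Call:
send_rows --targets "0.025 -0.001 0 0 0 0 25;0.045 -0.002 0 0 0 0 25;0.056 -0.003 0.01 0 0 0 25;0.061 -0.0035 0.025 0 0 0 25;0.061 -0.0035 0.04 0 0 0 25;0.061 -0.0035 0.055 0 0 0 25;0.061 -0.0035 0.065 0 0 0 25;0.061 -0.0035 0.073 0 0 0 25;0.061 -0.0035 0.078 0 0 0 25;0.061 -0.0035 0.082 0 0 0 25;0.061 -0.0035 0.0845 0 0 0 25;0.061 -0.0035 0.0845 0 0 0 25"

```text
time_s: 11.53
ee_pos: [650.9, 129.0, 54.6]
ee_rot: [180.0, -0.1, 23.9]
force: [0.7, 0.4, -0.3]
gripper_width: 41.6
gripper_force: 25.0
```

Call:
send_rows --targets "0 0 0 0 0 0 50;0 0 0 0 0 0 70;0 0 0 0 0 0 90;0 0 0 0 0 0 100;0 0 0 0 0 0 100;0 0 0 0 0 0 100;0 0 -0.01 0 0 0 100;0 0 -0.035 0 0 0 100;0 0 -0.07 0 0 0 100;0 0 -0.085 0 0 0 100;0 0 -0.085 0 0 0 100"

```text
time_s: 12.45
ee_pos: [653.5, 129.6, 144.7]
ee_rot: [179.9, -0.6, 23.9]
force: [0.8, -0.4, 0.4]
gripper_width: 91.1
gripper_force: 0.0
```

Call:
send_rows --targets "-0.01 -0.014 0 0 0 0 100;-0.03 -0.043 0 0 0 0 100;-0.05 -0.071 0 0 0 0 100;-0.07 -0.1 0 0 0 0 100;-0.09 -0.128 0 0 0 0 100;-0.108 -0.154 0 0 0 0 100;-0.118 -0.168 0 0 0 0 100;-0.121 -0.172 0 0 0 0 100;-0.121 -0.172 0 0 0 0 100;-0.121 -0.172 0 0 0 0 100"

```text
time_s: 13.28
ee_pos: [470.9, 237.0, 138.9]
ee_rot: [180.0, -0.0, 24.0]
force: [-0.6, -0.3, -0.2]
gripper_width: 91.3
gripper_force: 0.0
```

Run:
```python
from h import *
print(env.state()["ee_pos"])
f=grab("wrist");cv2.imwrite("pics/w3.png",f["image"])
for c in("blue","red"):
  for b in blobs(f,c): print(c,b.mean(0).round(),len(b),circ(f,b,88))
f=grab("top")
for b in blobs(f,"red"): print(b.mean(0).round(),len(b),"z88",*circ(f,b,88))
```

```text
[470.94805946 236.98879854 138.88600429]
blue [390. 256.] 32 (array([480.4, 107.8]), 7.5)
blue [261. 208.] 141 (array([475.4, 235.9]), 20.8)
red [453.  78.] 133 (array([646. , 133.2]), 26.0)
[181. 187.] 47 z88 [647.3 129.1] 22.5
[285. 187.] 107 z88 [ 632.4 -112.8] 37.0
[385. 105.] 102 z88 [ 810.6 -377.8] 66.0
```

View pics/w3.png

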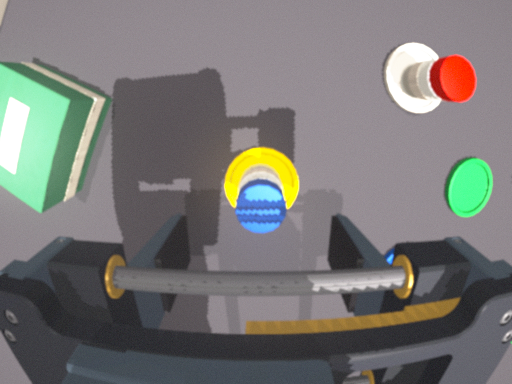

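The red jar stands in the white holder at (430,80), and the blue cap at (261,205) is centred between the fingers. I grip it.

Call:
send_rows --targets "0.002 0 0.02 0 0 0 100;0.002 0 0.045 0 0 0 100;0.002 0 0.07 0 0 0 90;0.002 0 0.083 0 0 0 80;0.002 0 0.086 0 0 0 60;0.002 0 0.086 0 0 0 40;0.002 0 0.086 0 0 0 25;0.002 0 0.086 0 0 0 25;0.002 0 0.086 0 0 0 25;0.002 0 0.086 0 0 0 25;0.002 0 0.086 0 0 0 25;0.002 0 0.086 0 0 0 25"

```text
time_s: 14.38
ee_pos: [472.8, 238.2, 53.9]
ee_rot: [180.0, -0.1, 23.9]
force: [0.5, -0.0, 4.3]
gripper_width: 41.5
gripper_force: 25.0
```

Call:
send_rows --targets "0 0 0 0 0 0 25;0 0 0 0 0 0 25;0 0 0 0 0 0 25"

```text
time_s: 14.63
ee_pos: [472.8, 238.2, 53.8]
ee_rot: [180.0, -0.1, 23.9]
force: [0.4, -1.7, 5.8]
gripper_width: 41.4
gripper_force: 25.0
```

Call:
send_rows --targets "0 0 -0.008 0 0 0 25;0 0 -0.025 0 0 0 25;0 0 -0.045 0 0 0 25;0 0 -0.065 0 0 0 25;0 0 -0.08 0 0 0 25;-0.005 0.008 -0.085 0 0 0 25;-0.015 0.024 -0.085 0 0 0 25;-0.03 0.048 -0.085 0 0 0 25;-0.045 0.072 -0.085 0 0 0 25;-0.06 0.097 -0.085 0 0 0 25;-0.075 0.121 -0.085 0 0 0 25;-0.09 0.145 -0.085 0 0 0 25"

```text
time_s: 15.63
ee_pos: [447.0, 67.2, 137.2]
ee_rot: [-180.0, 0.1, 24.0]
force: [0.3, -0.9, -1.1]
gripper_width: 41.5
gripper_force: 25.0
```

Call:
send_rows --targets "-0.012 0.019 0 0 0 0 25;-0.021 0.034 0 0 0 0 25;-0.026 0.042 0.01 0 0 0 25;-0.028 0.045 0.025 0 0 0 25;-0.028 0.045 0.04 0 0 0 25;-0.028 0.045 0.055 0 0 0 25;-0.028 0.045 0.065 0 0 0 25;-0.028 0.045 0.073 0 0 0 25;-0.028 0.045 0.078 0 0 0 25;-0.028 0.045 0.082 0 0 0 25;-0.028 0.045 0.0845 0 0 0 25;-0.028 0.045 0.0845 0 0 0 25"

```text
time_s: 16.63
ee_pos: [441.6, 16.3, 53.8]
ee_rot: [180.0, -0.0, 24.0]
force: [0.3, 0.4, -1.5]
gripper_width: 41.6
gripper_force: 25.0
```

Call:
send_rows --targets "0 0 0 0 0 0 50;0 0 0 0 0 0 70;0 0 0 0 0 0 90;0 0 0 0 0 0 100;0 0 0 0 0 0 100;0 0 0 0 0 0 100;0 0 -0.01 0 0 0 100;0 0 -0.035 0 0 0 100;0 0 -0.07 0 0 0 100;0 0 -0.085 0 0 0 100;0 0 -0.085 0 0 0 100"

```text
time_s: 17.55
ee_pos: [444.0, 16.5, 142.0]
ee_rot: [179.8, -0.4, 23.9]
force: [-0.2, 0.0, -0.3]
gripper_width: 90.9
gripper_force: 0.0
```

Call:
send_rows --targets "0.01 0.015 0 0 0 0 100;0.03 0.045 0 0 0 0 100;0.052 0.079 0 0 0 0 100;0.074 0.112 0 0 0 0 100;0.096 0.145 0 0 0 0 100;0.118 0.178 0 0 0 0 100;0.132 0.2 0 0 0 0 100;0.137 0.207 0 0 0 0 100;0.137 0.207 0 0 0 0 100;0.137 0.207 0 0 0 0 100"

```text
time_s: 18.38
ee_pos: [649.0, -116.6, 137.0]
ee_rot: [-179.9, 0.2, 23.9]
force: [0.4, 0.2, 0.1]
gripper_width: 91.7
gripper_force: 0.0
```

Run:
```python
from h import *
print(env.state()["ee_pos"])
f=grab("wrist");cv2.imwrite("pics/w4.png",f["image"])
for b in blobs(f,"yellow"): print(b.mean(0).round(),len(b),circ(f,b,88))
f=grab("side");cv2.imwrite("pics/side4.png",f["image"])
```

```text
[ 648.99053654 -116.56122666  136.95528537]
[266. 205.] 152 (array([ 658. , -119.4]), 22.7)
[  4. 201.] 100 (array([544.5, 138. ]), 28.9)
```

View pics/w4.png

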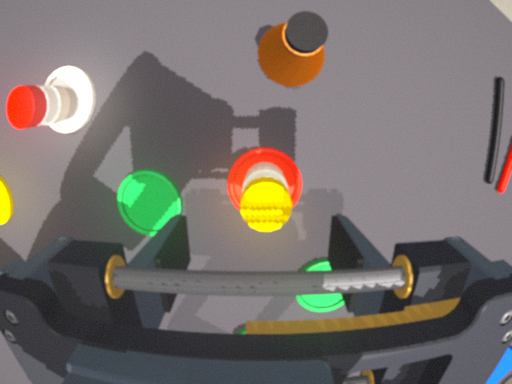

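View pics/side4.png

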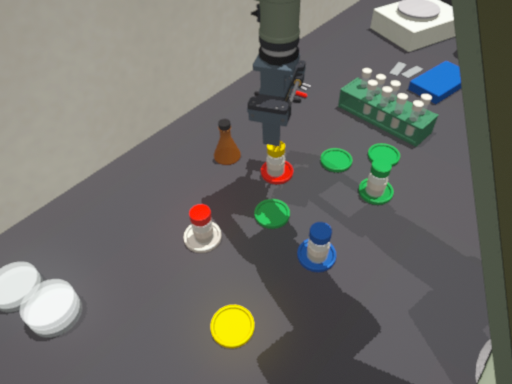

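The yellow cap at (266,204) in the wrist view is centred between the fingers and the flask is well clear. The side view shows blue in the blue holder at (319,245), red in white and the yellow holder empty. I grip yellow.

Call:
send_rows --targets "0.003 0.001 0.02 0 0 0 100;0.003 0.001 0.045 0 0 0 100;0.003 0.001 0.07 0 0 0 90;0.003 0.001 0.083 0 0 0 80;0.003 0.001 0.086 0 0 0 60;0.003 0.001 0.086 0 0 0 40;0.003 0.001 0.086 0 0 0 25;0.003 0.001 0.086 0 0 0 25;0.003 0.001 0.086 0 0 0 25;0.003 0.001 0.086 0 0 0 25;0.003 0.001 0.086 0 0 0 25;0.003 0.001 0.086 0 0 0 25"

```text
time_s: 19.48
ee_pos: [654.4, -117.1, 53.8]
ee_rot: [179.9, -0.1, 23.9]
force: [-0.3, -0.2, 5.8]
gripper_width: 41.3
gripper_force: 25.0
```

Call:
send_rows --targets "0 0 0 0 0 0 25;0 0 0 0 0 0 25;0 0 0 0 0 0 25"

```text
time_s: 19.73
ee_pos: [654.4, -117.1, 53.7]
ee_rot: [179.9, -0.1, 23.9]
force: [0.0, -0.2, 5.3]
gripper_width: 41.8
gripper_force: 25.0
```

Call:
send_rows --targets "0 0 -0.008 0 0 0 25;0 0 -0.025 0 0 0 25;0 0 -0.045 0 0 0 25;0 0 -0.065 0 0 0 25;0 0 -0.08 0 0 0 25;-0.001 -0.01 -0.085 0 0 0 25;-0.002 -0.03 -0.085 0 0 0 25;-0.003 -0.055 -0.085 0 0 0 25;-0.005 -0.085 -0.085 0 0 0 25;-0.007 -0.115 -0.085 0 0 0 25;-0.009 -0.145 -0.085 0 0 0 25;-0.01 -0.165 -0.085 0 0 0 25"

```text
time_s: 20.73
ee_pos: [574.5, 32.5, 136.5]
ee_rot: [-179.9, 0.2, 24.0]
force: [-0.5, 0.3, -0.5]
gripper_width: 41.4
gripper_force: 25.0
```

Call:
send_rows --targets "-0.001 -0.025 0 0 0 0 25;-0.003 -0.055 0 0 0 0 25;-0.005 -0.085 0 0 0 0 25;-0.007 -0.115 0 0 0 0 25;-0.009 -0.145 0 0 0 0 25;-0.011 -0.175 0 0 0 0 25;-0.013 -0.2 0 0 0 0 25;-0.014 -0.22 0 0 0 0 25;-0.014 -0.228 0.01 0 0 0 25;-0.014 -0.2307 0.025 0 0 0 25;-0.014 -0.2307 0.04 0 0 0 25;-0.014 -0.2307 0.055 0 0 0 25"

```text
time_s: 21.73
ee_pos: [470.1, 234.7, 80.7]
ee_rot: [180.0, 0.1, 24.0]
force: [0.4, 0.2, -1.2]
gripper_width: 41.5
gripper_force: 25.0
```

Call:
send_rows --targets "0 0 0.01 0 0 0 25;0 0 0.018 0 0 0 25;0 0 0.023 0 0 0 25;0 0 0.027 0 0 0 25;0 0 0.0295 0 0 0 25;0 0 0.0295 0 0 0 25"

```text
time_s: 22.23
ee_pos: [471.7, 235.1, 53.7]
ee_rot: [180.0, -0.1, 23.9]
force: [-0.5, -0.7, 2.0]
gripper_width: 41.6
gripper_force: 25.0
```

Call:
send_rows --targets "0 0 0 0 0 0 50;0 0 0 0 0 0 70;0 0 0 0 0 0 90;0 0 0 0 0 0 100;0 0 0 0 0 0 100;0 0 0 0 0 0 100;0 0 -0.01 0 0 0 100;0 0 -0.035 0 0 0 100;0 0 -0.07 0 0 0 100;0 0 -0.085 0 0 0 100;0 0 -0.085 0 0 0 100"

```text
time_s: 23.15
ee_pos: [473.8, 236.3, 142.7]
ee_rot: [-180.0, -0.5, 23.9]
force: [-0.1, -0.0, 0.4]
gripper_width: 91.3
gripper_force: 0.0
```

Call:
send_rows --targets "0.01 0.014 0 0 0 0 100;0.03 0.042 0 0 0 0 100;0.05 0.07 0 0 0 0 100;0.07 0.098 0 0 0 0 100;0.09 0.126 0 0 0 0 100;0.108 0.152 0 0 0 0 100;0.118 0.166 0 0 0 0 100;0.1205 0.1695 0 0 0 0 100;0.1205 0.1695 0 0 0 0 100;0.1205 0.1695 0 0 0 0 100"

```text
time_s: 23.98
ee_pos: [648.8, 129.4, 137.3]
ee_rot: [-179.9, 0.1, 23.9]
force: [0.2, -0.3, 0.6]
gripper_width: 90.9
gripper_force: 0.0
```

Call:
send_rows --targets "0 0 0.02 0 0 0 100;0 0 0.045 0 0 0 100;0 0 0.07 0 0 0 90;0 0 0.083 0 0 0 80;0 0 0.0855 0 0 0 60;0 0 0.0855 0 0 0 40;0 0 0.0855 0 0 0 25;0 0 0.0855 0 0 0 25;0 0 0.0855 0 0 0 25;0 0 0.0855 0 0 0 25;0 0 0.0855 0 0 0 25;0 0 0.0855 0 0 0 25"

```text
time_s: 24.98
ee_pos: [650.7, 129.2, 53.6]
ee_rot: [180.0, -0.1, 23.9]
force: [0.1, -0.2, 4.2]
gripper_width: 41.3
gripper_force: 25.0
```

Call:
send_rows --targets "0 0 0 0 0 0 25;0 0 0 0 0 0 25;0 0 0 0 0 0 25"

```text
time_s: 25.23
ee_pos: [650.7, 129.2, 53.6]
ee_rot: [180.0, -0.1, 23.9]
force: [-0.6, 0.2, 6.0]
gripper_width: 41.4
gripper_force: 25.0
```

Call:
send_rows --targets "0 0 -0.008 0 0 0 25;0 0 -0.025 0 0 0 25;0 0 -0.045 0 0 0 25;0 0 -0.065 0 0 0 25;0 0 -0.08 0 0 0 25;-0.004 0.009 -0.085 0 0 0 25;-0.012 0.027 -0.085 0 0 0 25;-0.024 0.055 -0.085 0 0 0 25;-0.036 0.082 -0.085 0 0 0 25;-0.048 0.11 -0.085 0 0 0 25;-0.06 0.137 -0.085 0 0 0 25;-0.072 0.165 -0.085 0 0 0 25"

```text
time_s: 26.23
ee_pos: [650.1, -53.0, 136.4]
ee_rot: [-180.0, 0.1, 23.9]
force: [0.0, 0.5, -0.9]
gripper_width: 42.0
gripper_force: 25.0
```

Call:
send_rows --targets "-0.012 0.027 0 0 0 0 25;-0.021 0.048 0 0 0 0 25;-0.026 0.06 0.01 0 0 0 25;-0.028 0.064 0.025 0 0 0 25;-0.028 0.064 0.04 0 0 0 25;-0.028 0.064 0.055 0 0 0 25;-0.028 0.064 0.065 0 0 0 25;-0.028 0.064 0.073 0 0 0 25;-0.028 0.064 0.078 0 0 0 25;-0.028 0.064 0.082 0 0 0 25;-0.028 0.064 0.0845 0 0 0 25;-0.028 0.064 0.0845 0 0 0 25"

```text
time_s: 27.23
ee_pos: [652.1, -120.8, 53.8]
ee_rot: [180.0, -0.1, 24.0]
force: [-0.1, 0.5, -0.9]
gripper_width: 41.6
gripper_force: 25.0
```

Call:
send_rows --targets "0 0 0 0 0 0 50;0 0 0 0 0 0 70;0 0 0 0 0 0 90;0 0 0 0 0 0 100;0 0 0 0 0 0 100;0 0 0 0 0 0 100;0 0 -0.01 0 0 0 100;0 0 -0.035 0 0 0 100;0 0 -0.07 0 0 0 100;0 0 -0.1 0 0 0 100;0 0 -0.12 0 0 0 100;0 0 -0.12 0 0 0 100"

```text
time_s: 28.23
ee_pos: [654.5, -121.4, 179.6]
ee_rot: [179.6, -0.5, 23.9]
force: [0.7, 0.1, -0.0]
gripper_width: 91.1
gripper_force: 0.0
```

Call:
send_rows --targets "-0.03 0.02 -0.01 0 0 0 100;-0.06 0.04 -0.02 0 0 0 100;-0.09 0.06 -0.02 0 0 0 100;-0.12 0.08 -0.02 0 0 0 100;-0.15 0.1 -0.02 0 0 0 100;-0.18 0.12 -0.02 0 0 0 100;-0.21 0.14 -0.02 0 0 0 100;-0.24 0.16 -0.02 0 0 0 100;-0.26 0.173 -0.02 0 0 0 100;-0.27 0.18 -0.02 0 0 0 100;-0.27 0.18 -0.02 0 0 0 100;-0.27 0.18 -0.02 0 0 0 100"

```text
time_s: 29.23
ee_pos: [477.9, -394.4, 192.6]
ee_rot: [-179.9, -0.0, 23.9]
force: [0.3, 0.2, -0.5]
gripper_width: 91.2
gripper_force: 0.0
```

Run:
```python
from h import *
for n in("top","side"):
    f=grab(n); cv2.imwrite(f"pics/{n}5.png",f["image"])
cv2.imwrite("pics/end.png",np.hstack([cv2.imread(f"pics/{n}5.png")[100:330,110:510] for n in("top","side")]))
```

```text
(no output)
```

View pics/end.png

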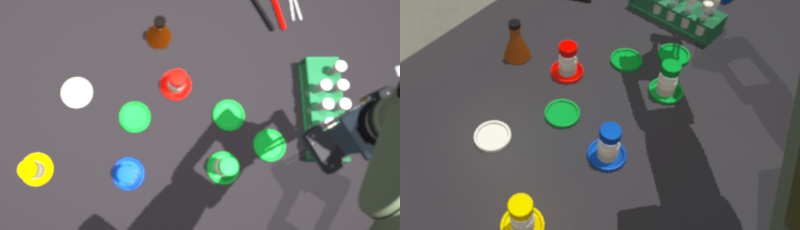

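Run:
```python
from h import *
H=dict(red=(650,-120.5),yellow=(472,235),green=(436,-213),blue=(442,16.5))
rows=[]
for n in("top","side"):
    f=grab(n); im=f["image"]; S=5; tiles=[]
    F=192/np.tan(np.radians(f["fovy"]/2)); t=np.linspace(0,2*np.pi,60)
    def pj(x,y,z):
        p=R(f["attitude"]).inv().apply(np.c_[x,y,np.full(len(x),z)]-f["eye"]); return np.c_[f["cx"]-F*p[:,0]/p[:,2],f["cy"]+F*p[:,1]/p[:,2]]
    for c,(x,y) in H.items():
        r=[pj(x+q*np.cos(t),y+q*np.sin(t),z) for q,z in((21,88),(39,11))]
        u0,v0=(r[1].mean(0)-(20,30)).astype(int)
        T=cv2.resize(im[v0:v0+55,u0:u0+40],None,fx=S,fy=S,interpolation=cv2.INTER_CUBIC)
        for k in r: cv2.polylines(T,[np.int32((k-(u0,v0)+.5)*S)],True,(0,0,0),1)
        tiles.append(T)
    rows.append(np.hstack(tiles))
cv2.imwrite("pics/chk.png",np.vstack(rows))
```

```text
(no output)
```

View pics/chk.png

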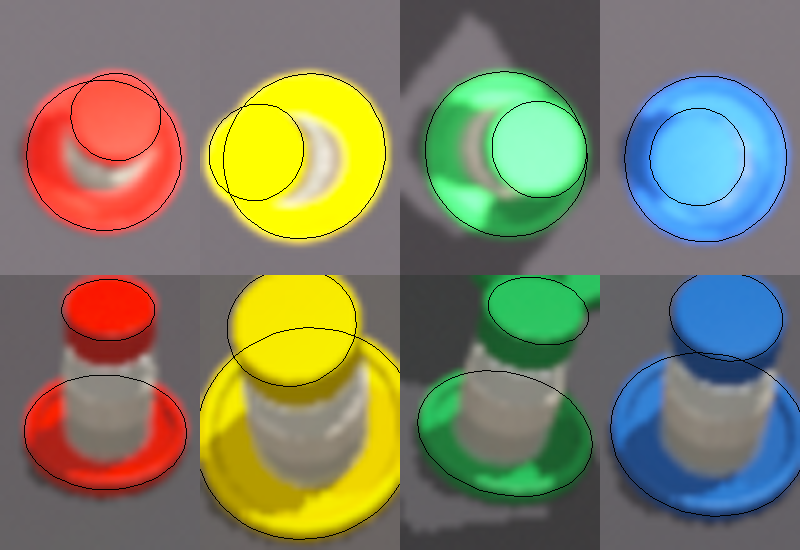

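The overlay shows all four caps upright and on their predicted circles to within a few millimetres, so the jars are centred. I hand the job in.

```bash
python3 -c "
from workcell import env
print(env.job_done())"
```

```text
the job is handed in; nothing more can be done
None
```

All four jars stand upright and centred to within a few millimetres in the holders of their cap colours, the white holder is empty, and the job is handed in (no verdict was returned); the flask showed no sign of being disturbed in the final pictures.

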